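# Put delivered sample flasks away in the bench cabinet's drawer

## Robot

A 7-joint arm with a two-finger parallel gripper is mounted at the origin on the work surface. World frame = base frame: x ahead of the robot, y to its left, z up, the work surface at z = 0. Lengths are in m, angles in rad, forces in N, time in s.
With the tool pointing down it reaches from about 0.425 to 0.925 m from the base axis. Payload 6.8 kg.
Tool frame: the origin (TCP) lies on the centre line of the jaws, within the pads' length; the fingertips stand bot.tip_reach ahead of it and the grasp point (between the pads) lies 3 mm ahead of it (bot.tip_reach is the distance from the TCP to the fingertips, in m); z points along the fingers, y is the line along which they close (so a half turn about z gives the same grasp; the last joint's range is limited). The gripper opens to 85 mm and grips with 20 to 120 N. Pads are 22 mm wide; open, the fingers measure 114 mm over their backs; the gripper's body (76 mm by 85 mm) begins 54 mm behind the grasp point. The pads swing forward as they close: fully open they stand 13 mm farther back than shut.
Start: joints at [-1.421, 0.477, 0.022, 1.555, -0.011, 1.109, -0.083], TCP at [0.172, 0.653, 0.253] pointing down, gripper open.
Joint ranges: [-2.96, 2.96], [-0.34, 2.1], [-1.41, 1.46], [0.24, 2.44], [-1.37, 4.51], [0.17, 1.92], [-2.96, 2.96]. Speed limits (rad/s): [2.39, 2.39, 3.14, 3.14, 3.14, 3.14, 3.14].

## Interface

Orientations are given as a unit quaternion [w, x, y, z].
In Python, from station import bot gives the robot as it stands.
- The arm moves only by the tool jog_arm, never from a script. Its argument "deltas" is a list of rows, each a list of 7 numbers: the shift along the world's x, y, z in m, then the turn, a rotation vector about the world's x, y, z in rad, then the opening, from 0 (shut) to 1 (fully open). In form: [[x, y, z, rx, ry, rz, grip], ...]. A call has 1 to 10 rows; each row shifts and turns the commanded pose from where the row before left it; what a row does not reach is not made up. A row lasts 1/10 s, in which the tool goes at most 50 mm and 8.59 degrees, less where a joint would pass 70% of its speed; a pose out of reach is approached as far as the arm can. A call with a gripper value outside its range is refused whole. The fingers move at their own pace and stop on an object; "newtons" is the grip in N (left out, the last holds). Time passes only in rows, so rows that do not move let the fingers close. It gives the time, the measured TCP pose, the force, the opening and the grip force at its end, in the units of the state.
- bot.get_obs(): the state, without advancing time (a new reading comes with each control period).
- bot.read_camera(name): name is "scene" or "top"; returns a dict with "img" (480x640x3 uint8, red, green, blue), "K" (3x3 intrinsics, pixels), "eye" and "attitude" of the camera in the world. Camera axes: x right, y down, z forward; pixel columns grow to the right and rows downward; lengths in m; the calibration is good to about 2 mm. A picture is of the moment at which its call begins. There is no depth.
- bot.hand_in(): hands the job in; it is judged then, once.
The state is a dict: "t": time; "q": joint angles; "joint_vel": joint speeds; "joint_torque": joint torques, N m; "eef_pos": TCP position; "tool_rot": TCP orientation; "contact_force": force on the tool from outside, world axes, zero at the start; "torque": the same for the moment, N m; "gripper_width": opening from 0.0 (shut) to 1.0 (fully open); "grasp_force": force on a finger pad.
Only numpy, scipy, OpenCV 4.12 (cv2) and the standard library are available. Lean on these libraries where they do the work, as an engineer would, in place of code of your own. Each camera call takes 0.05 s, during which the arm holds its last target. There are 200 camera calls.

## Task

The sample flasks have come in the grey delivery tote. Pull the cabinet's drawer right out to its stop, lift every flask out of the tote and set it down gently, upright, in a compartment of its own in the drawer (don't drop it in), then push the drawer fully shut; leave the tube rack, wash bottle and timer as they are.

Things in the scene. Friction and masses are not known exactly. Their poses are not given: they have to be found in the camera images.
- flask1: capped conical plastic flask (one of 3 to 5; None from the start: absent). Round base 66 mm across, straight for 14 mm, then a cone that narrows to a 31 mm neck at 80 mm; white screw cap 38 mm across from 92 to 115 mm above the base (its top). About 0.16 kg, low and stable. Origin: centre of the underside; z up along the flask when it stands
- flask2: capped conical plastic flask (one of 3 to 5; None from the start: absent). Round base 66 mm across, straight for 14 mm, then a cone that narrows to a 31 mm neck at 80 mm; white screw cap 38 mm across from 92 to 115 mm above the base (its top). About 0.16 kg, low and stable. Origin: centre of the underside; z up along the flask when it stands
- flask3: capped conical plastic flask (one of 3 to 5; None from the start: absent). Round base 66 mm across, straight for 14 mm, then a cone that narrows to a 31 mm neck at 80 mm; white screw cap 38 mm across from 92 to 115 mm above the base (its top). About 0.16 kg, low and stable. Origin: centre of the underside; z up along the flask when it stands
- flask4: capped conical plastic flask (one of 3 to 5; None from the start: absent). Round base 66 mm across, straight for 14 mm, then a cone that narrows to a 31 mm neck at 80 mm; white screw cap 38 mm across from 92 to 115 mm above the base (its top). About 0.16 kg, low and stable. Origin: centre of the underside; z up along the flask when it stands
- flask5: capped conical plastic flask (one of 3 to 5; None from the start: absent). Round base 66 mm across, straight for 14 mm, then a cone that narrows to a 31 mm neck at 80 mm; white screw cap 38 mm across from 92 to 115 mm above the base (its top). About 0.16 kg, low and stable. Origin: centre of the underside; z up along the flask when it stands
- tote: open grey plastic tote, outside 250 (x) by 270 (y) by 75 mm high, walls and floor 5 mm, 14 mm rim outside; fixed, left or right of the robot, turned up to 0.25 rad. A blue cool pack 180 by 28 mm, 69 mm high, belongs to it and stays, along its -y wall. The flasks stand loose on its floor, their caps above its walls. Origin: centre of the underside
- cabinet: white steel bench cabinet with one drawer, fixed, on the other side from the tote, turned up to 0.1 rad. 300 mm wide (y), 230 deep, 173 high. Its -x is the way the drawer comes out, towards the robot. Origin: on the bench under the middle of the drawer's inside when fully out, 114 mm in front of the cabinet's face
- drawer (a joint): how far the drawer is out, m: 0 fully shut, 0.20 at its stop. It slides along the cabinet's -x, needs about 3 N, and stays where it is left; it may start up to 0.04 out
- drawer_in (a point): centre of the drawer's inner floor, 28 mm above the bench (moves with it; axes as the cabinet's). Inside 172 (x) by 264 (y); thin dividers 30 mm high make compartments of about 85 by 88 mm: 2 rows (centres x = -43, +43) by 3 columns (y = -88, 0, +88 mm). Side and back walls rise 54 mm above the floor, the 16 mm thick white front panel 137 mm
- drawer_handle (a point): middle of the drawer's bar handle, 150 mm above the bench: a level steel bar about 128 mm long along y and 11 mm thick, 35 mm in front of the front panel, free to be pinched from above (moves with the drawer; axes as the cabinet's)
- tube_rack: teal rack with glass tubes, 200 by 90 by 106 mm high, far left; a bystander, leave it alone. Origin: centre of the underside
- wash_bottle: white squeeze wash bottle, 70 mm across, 215 mm high with its spout, far right; a bystander, leave it alone. Origin: centre of the underside
- timer: small white bench timer, 60 by 75 by 22 mm, on the right, nearer than the wash bottle; a bystander, leave it alone. Origin: centre of the underside
Mind the look-alikes: they are no part of the job. What is shaped like the flask1 but blue is not meant.

How it is judged:
By the outcome, as a careful person would: the job done as asked, in the order asked, and still so for the second after the job is handed in, with the robot touching nothing.
Of flask1, flask2, flask3, flask4, flask5 only 3 to 5 are there at a start; the rules pass over those that are not, and their reading is None.
At some moment in a run one of flask1, flask2, flask3, flask4, flask5 may be knocked a few centimetres aside while the robot is not near it.
It also fails if it takes over 210 s, if anything falls off the work surface, if the arm or the gripper's body presses on something with over 40 N, if the wrist force passes 120 N, or if a joint passes its speed limit or range.

## Working session

There is one attempt and no reset: what is moved stays moved. The work goes in short steps, Python scripts to look and compute and a tool call to move; the robot and the scene stay as the last step left them, time stands still between calls to the robot, and variables do not carry over. Pictures are saved under pics/ and viewed, at most 14 in all, crops included, and the job is handed in when it is done.

Besides the shell and the picture viewer there is one more tool, called after "Call:" as a command line: name --pt "numbers of a row" for each row, then --argument value for the rest. jog_arm: Moves the arm, as the interface text tells. Its arguments: {"type":"object","properties":{"deltas":{"type":"array"},"newtons":{"type":"number"}},"required":["deltas"]}

```bash
mkdir -p pics; ls; cat > h.py <<'E'
import numpy as np, cv2
from station import bot
from scipy.spatial.transform import Rotation as R
def cam(n,save=None):
    c=bot.read_camera(n)
    if save: cv2.imwrite(f'pics/{save}.png',c['img'][:,:,::-1])
    return c
def rot(c):
    a=np.array(c['attitude'],float)
    return a if a.shape==(3,3) else R.from_quat(a,scalar_first=True).as_matrix()
def pix(c,uv,z):
    d=rot(c)@np.linalg.inv(c['K'])@np.array([uv[0],uv[1],1.]); e=np.array(c['eye'])
    return e+d*(z-e[2])/d[2]
def proj(c,p):
    q=np.array(c['K'])@(rot(c).T@(np.array(p)-c['eye'])); return q[:2]/q[2]
E
python3 - <<'E'
from h import *
for n in('top','scene'):
    c=cam(n,n+'0'); print(n,c['eye'],c['attitude'],c['K'])
o=bot.get_obs(); print(o,bot.tip_reach)
E
```

```text
pics
top [0.27614061 0.02847286 1.51102095] [ 0.05852802 -0.69889165  0.70925992 -0.07124113] [[507.68481296   0.         322.73893943]
 [  0.         507.68481296 234.93585088]
 [  0.           0.           1.        ]]
scene [ 1.06396838 -0.70430155  1.31278821] [-0.29908507  0.90240883  0.29418575 -0.09829125] [[463.73253457   0.         318.12937194]
 [  0.         463.73253457 239.31290394]
 [  0.           0.           1.        ]]
{'t': 0.1, 'q': array([-1.42107285,  0.47772683,  0.02236303,  1.55636187, -0.01151419,
        1.10930681, -0.08311654]), 'joint_vel': array([ 0.00094903, -0.00158905, -0.00204419, -0.00285743, -0.00114963,
        0.00094114, -0.00070448]), 'joint_torque': array([ 4.29932130e-03, -5.97756815e+01,  1.61354531e+00, -2.81953043e+01,
        1.29096833e-02,  5.01625735e-03, -1.97236881e-05]), 'eef_pos': array([0.17199744, 0.6521956 , 0.25241308]), 'tool_rot': array([-4.83554175e-05,  1.28565375e-01,  9.91700682e-01, -8.35846643e-04]), 'contact_force': array([-0.45282332,  1.24464649,  1.25832161]), 'torque': array([0.00568242, 0.00366796, 0.01033216]), 'grasp_force': 0.0, 'gripper_width': 0.998631246865206} 0.022
```

View pics/top0.png

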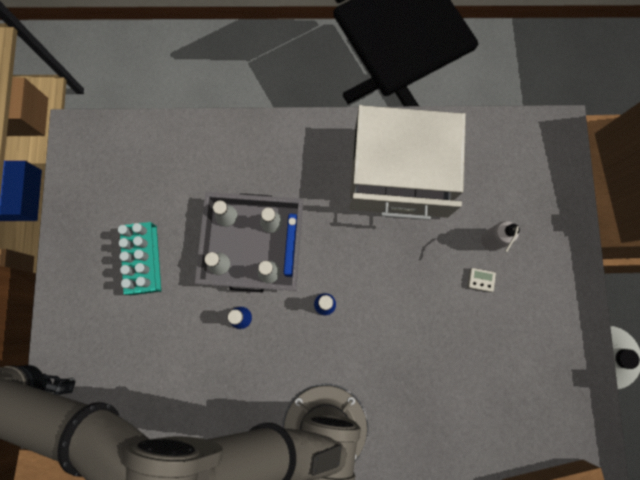

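View pics/scene0.png

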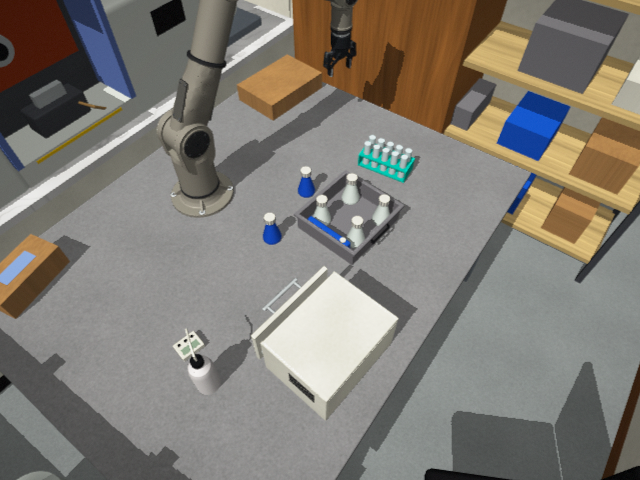

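Candidates for flasks: the white-capped translucent ones in the tote at top-image (220,207), (269,215), (212,259) and (266,268). Look-alikes: blue flasks at (238,317) and (325,302), not meant. The white spot at (292,222) is on the cool pack. I'll check with a close crop.

```bash
python3 - <<'E'
from h import *
i=cv2.imread('pics/top0.png')
a=cv2.resize(i[185:335,190:350],(800,750),interpolation=cv2.INTER_CUBIC)[:600]
b=cv2.resize(i[100:225,345:475],None,fx=4.5,fy=4.5,interpolation=cv2.INTER_CUBIC)
cv2.imwrite('pics/c1.png',a);cv2.imwrite('pics/c2.png',b)
E
```

```text
(no output)
```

View pics/c1.png

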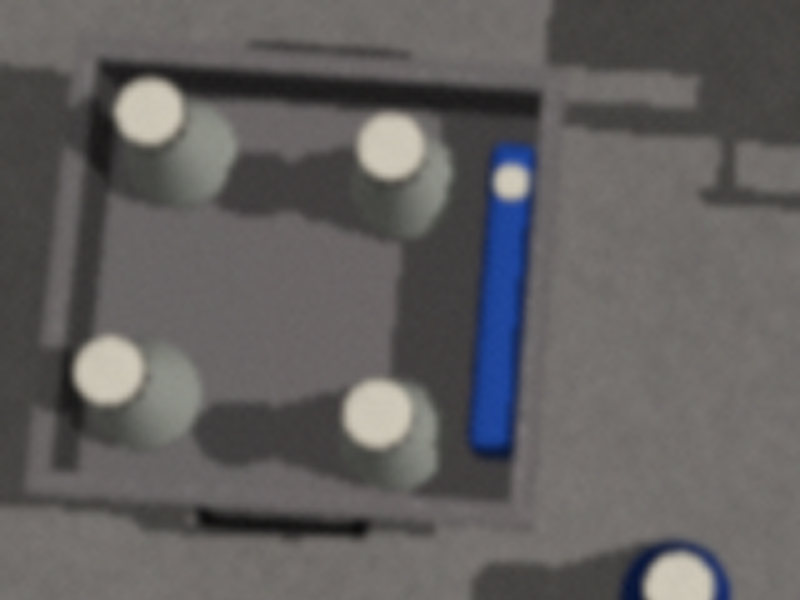

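View pics/c2.png

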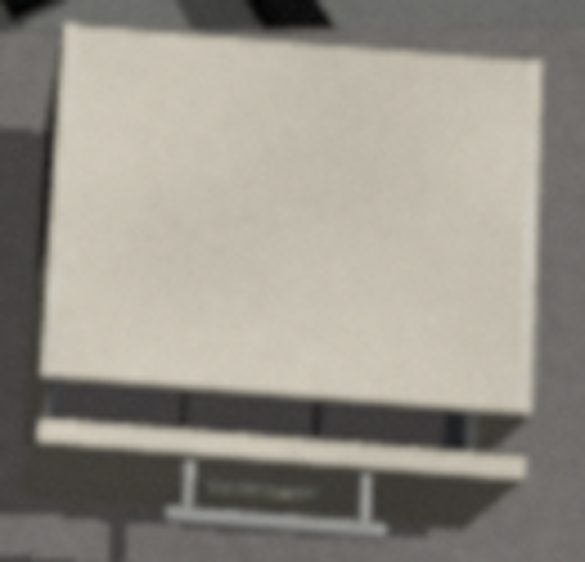

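Crop 1 shows four white flasks with caps at top-image px (219.4,206.6), (267.6,213.8), (211.4,258.6) and (265,267.2). Crop 2 shows the drawer slightly open, with the handle bar from (381.8,213.8) to (430.2,217.2).

```bash
python3 - <<'E'
from h import *
c=cam('top'); np.set_printoptions(precision=4,suppress=True)
f=lambda x,y,s,ou,ov:((x+.5)/s-.5+ou,(y+.5)/s-.5+ov)
for p in[(149,110),(390,146),(109,370),(377,413)]: print('cap',pix(c,f(*p,5,190,185),.12))
for p in[(70,28),(540,80)]:pass
for p in[(90,50),(565,75),(525,525),(30,490)]: print('tote',pix(c,f(*p,5,190,185),.075))
for p in[(167,514),(385,529)]: print('handle',pix(c,f(*p,4.5,345,100),.155))
for p in[(65,23),(543,60),(530,412),(40,378)]: print('cab',pix(c,f(*p,4.5,345,100),.173))
for p in[(37,442),(526,479)]: print('panel front edge',pix(c,f(*p,4.5,345,100),.165))
E
```

```text
cap [0.6192 0.29   0.12  ]
cap [0.5968 0.1549 0.12  ]
cap [0.4723 0.3089 0.12  ]
cap [0.4464 0.1615 0.12  ]
tote [0.6667 0.3334 0.075 ]
tote [0.6484 0.0573 0.075 ]
tote [0.3873 0.0822 0.075 ]
tote [0.4111 0.3607 0.075 ]
handle [ 0.5848 -0.1609  0.155 ]
handle [ 0.5738 -0.2938  0.155 ]
cab [ 0.8967 -0.1062  0.173 ]
cab [ 0.8693 -0.4055  0.173 ]
cab [ 0.6415 -0.382   0.173 ]
cab [ 0.6664 -0.0842  0.173 ]
panel front edge [ 0.6284 -0.0819  0.165 ]
panel front edge [ 0.6016 -0.3792  0.165 ]
```

Call:
jog_arm --pt "0.03 -0.035 0.01 0 0 -0.07 0.3" --pt "0.03 -0.035 0.01 0 0 -0.07 0.3" --pt "0.03 -0.035 0.01 0 0 -0.07 0.3" --pt "0.03 -0.035 0.01 0 0 -0.07 0.3" --pt "0.03 -0.035 0.01 0 0 -0.07 0.3" --pt "0.03 -0.035 0.01 0 0 -0.07 0.3" --pt "0.03 -0.035 0.01 0 0 -0.07 0.3" --pt "0.03 -0.035 0.01 0 0 -0.07 0.3" --pt "0.03 -0.035 0.01 0 0 -0.07 0.3" --pt "0.03 -0.035 0.01 0 0 -0.07 0.3"

```text
t: 1.15
eef_pos: [0.4729, 0.301, 0.3537]
tool_rot: [-0.0, 0.462, 0.887, 0.0]
contact_force: [0.8, 0.4, -0.0]
gripper_width: 0.299
grasp_force: 0.0
```

Call:
jog_arm --pt "0.01 -0.045 0 0 0 -0.07 0.3" --pt "0.01 -0.045 0 0 0 -0.07 0.3" --pt "0.01 -0.045 0 0 0 -0.07 0.3" --pt "0.01 -0.045 0 0 0 -0.07 0.3" --pt "0.01 -0.045 0 0 0 -0.07 0.3" --pt "0.01 -0.045 0 0 0 -0.07 0.3" --pt "0.01 -0.045 0 0 0 -0.07 0.3" --pt "0.01 -0.045 0 0 0 -0.07 0.3" --pt "0.01 -0.045 0 0 0 -0.07 0.3" --pt "0.01 -0.045 0 0 0 -0.07 0.3"

```text
t: 2.15
eef_pos: [0.5721, -0.1489, 0.3533]
tool_rot: [-0.0, 0.738, 0.675, 0.0]
contact_force: [1.1, -0.1, 0.6]
gripper_width: 0.301
grasp_force: 0.0
```

Call:
jog_arm --pt "0.0035 -0.039 -0.03 0 0 0 0.3" --pt "0.0035 -0.0395 -0.03 0 0 0 0.3" --pt "0 0 -0.03 0 0 0 0.3" --pt "0 0 -0.02 0 0 0 0.3" --pt "0 0 -0.02 0 0 0 0.3" --pt "0 0 -0.015 0 0 0 0.3" --pt "0 0 -0.015 0 0 0 0.3" --pt "0 0 -0.015 0 0 0 0.3" --pt "0 0 -0.012 0 0 0 0.3" --pt "0 0 -0.011 0 0 0 0.3"

```text
t: 3.15
eef_pos: [0.5792, -0.2257, 0.1545]
tool_rot: [0.0, 0.737, 0.676, 0.0]
contact_force: [0.2, -0.5, -1.6]
gripper_width: 0.301
grasp_force: 0.0
```

```bash
python3 - <<'E'
from h import *
i=cam('scene')['img'][:,:,::-1]; print(bot.get_obs()['contact_force'])
cv2.imwrite('pics/c3.png',cv2.resize(i[250:370,220:380],(800,600),interpolation=cv2.INTER_CUBIC))
E
```

```text
[-0.0383509   1.34377951 -0.85596408]
```

View pics/c3.png

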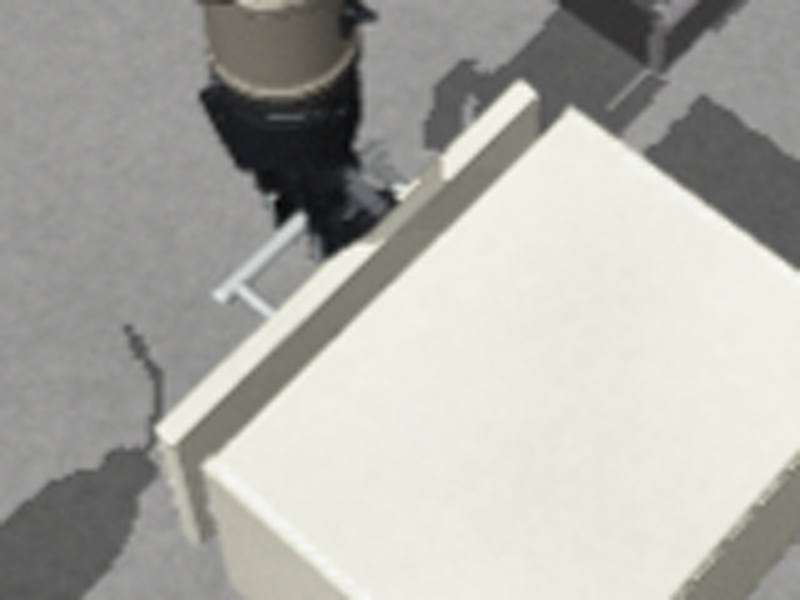

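The gripper straddles the handle bar in front of the panel, at about crop (320,220), with no contact. I'll close on it and pull.

Call:
jog_arm --pt "0 0 0 0 0 0 0" --pt "0 0 0 0 0 0 0" --pt "0 0 0 0 0 0 0" --pt "0 0 0 0 0 0 0" --pt "0 0 0 0 0 0 0" --newtons 40

```text
t: 3.7
eef_pos: [0.5788, -0.2257, 0.155]
tool_rot: [-0.0, 0.737, 0.676, -0.0]
contact_force: [0.6, -0.7, -10.0]
gripper_width: 0.111
grasp_force: 38.8
```

Call:
jog_arm --pt "-0.012 0.001 0 0 0 0 0" --pt "-0.016 0.0014 0 0 0 0 0" --pt "-0.016 0.0014 0 0 0 0 0" --pt "-0.016 0.0014 0 0 0 0 0" --pt "-0.016 0.0014 0 0 0 0 0" --pt "-0.016 0.0014 0 0 0 0 0" --pt "-0.016 0.0014 0 0 0 0 0" --pt "-0.016 0.0014 0 0 0 0 0" --pt "-0.016 0.0014 0 0 0 0 0" --pt "-0.016 0.0014 0 0 0 0 0"

```text
t: 4.7
eef_pos: [0.4229, -0.2113, 0.155]
tool_rot: [0.0, 0.737, 0.676, 0.0]
contact_force: [4.3, 0.0, -17.0]
gripper_width: 0.112
grasp_force: 39.7
```

Call:
jog_arm --pt "-0.006 0.0005 0 0 0 0 0" --pt "-0.005 0.0004 0 0 0 0 0" --pt "-0.004 0.0004 0 0 0 0 0" --pt "-0.003 0.0003 0 0 0 0 0" --pt "-0.002 0.0002 0 0 0 0 0" --pt "-0.002 0.0002 0 0 0 0 0"

```text
t: 5.3
eef_pos: [0.4021, -0.2094, 0.1551]
tool_rot: [0.0, 0.737, 0.676, 0.001]
contact_force: [11.5, 3.5, -28.4]
gripper_width: 0.11
grasp_force: 38.7
```

Call:
jog_arm --pt "-0.001 0.0001 -0.001 0 0 0 0" --pt "-0.002 0.0002 0 0 0 0 0" --pt "0 0 0 0 0 0 0"

```text
t: 5.6
eef_pos: [0.402, -0.2094, 0.155]
tool_rot: [0.003, 0.736, 0.676, 0.002]
contact_force: [12.4, 4.1, -22.1]
gripper_width: 0.113
grasp_force: 39.4
```

Call:
jog_arm --pt "0.002 0 0 0 0 0 0.3" --pt "0 0 0 0 0 0 0.3" --pt "0 0 0 0 0 0 0.3" --pt "0 0 0.01 0 0 0 0.3" --pt "0 0 0.03 0 0 0 0.3" --pt "0 0 0.04 0 0 0 0.3" --pt "0 0 0.04 0 0 0 0.3" --pt "0.01 0.03 0.03 0 0 0.1 0.7" --pt "0.01 0.04 0 0 0 0.14 0.7" --pt "0.01 0.04 0 0 0 0.14 0.7"

```text
t: 6.6
eef_pos: [0.4308, -0.0996, 0.3066]
tool_rot: [0.001, 0.595, 0.804, 0.002]
contact_force: [0.4, 0.2, -0.4]
gripper_width: 0.697
grasp_force: 0.0
```

Call:
jog_arm --pt "0 0.04 0 0 0 0.14 0.7" --pt "0 0.04 0 0 0 0.14 0.7" --pt "0 0.04 0 0 0 0.14 0.7" --pt "0 0.04 0 0 0 0.14 0.7" --pt "0 0.04 0 0 0 0.14 0.7" --pt "0 0.04 0 0 0 0.14 0.7" --pt "0 0.0 0 0 0 0.14 0.7" --pt "0 0 0 0 0 0.14 0.7" --pt "0 0.0 0 0 0 0.07 0.7"

```text
t: 7.5
eef_pos: [0.4303, 0.1397, 0.3052]
tool_rot: [0.0, 0.042, 0.999, -0.0]
contact_force: [-0.4, -0.8, 0.3]
gripper_width: 0.701
grasp_force: 0.0
```

```bash
cat >> h.py <<'E'
E
python3 - <<'E'
from h import *
c=cam('top','top1'); i=c['img'][:,:,::-1]
cv2.imwrite('pics/c4.png',cv2.resize(i[170:320,190:350],(800,750),interpolation=cv2.INTER_CUBIC)[:600])
cv2.imwrite('pics/c5.png',cv2.resize(i[180:310,340:480],None,fx=4.5,fy=4.5,interpolation=cv2.INTER_CUBIC))
E
```

```text
(no output)
```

View pics/top1.png

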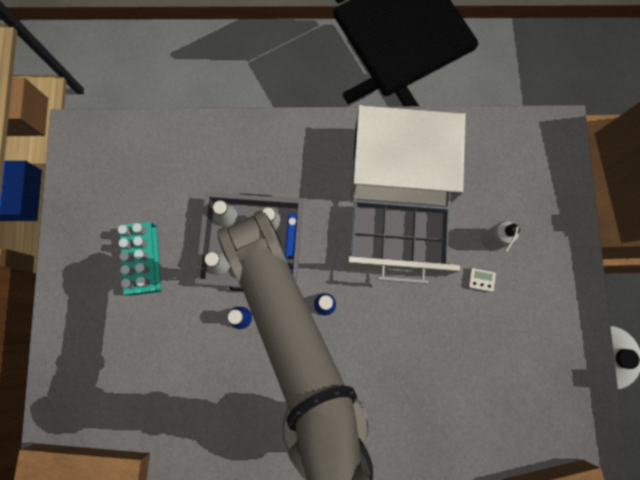

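View pics/c5.png

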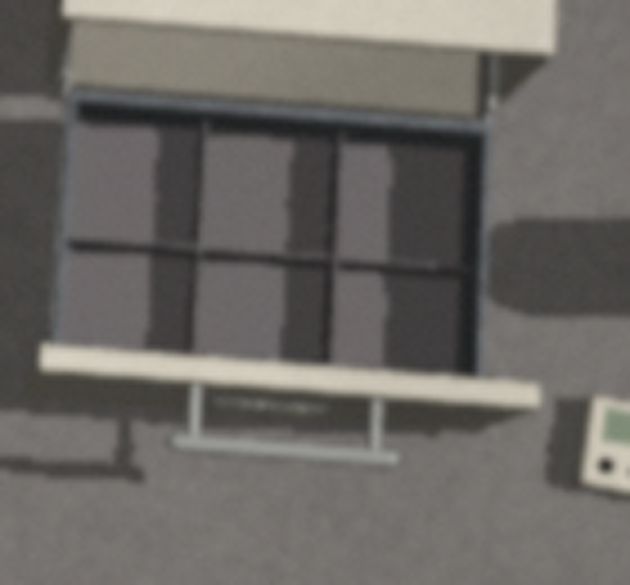

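The drawer is fully open with 6 empty compartments; the divider crossings are at crop (199,252) and (331,263). I'll compute the compartments and set up a cap finder.

```bash
cat >> h.py <<'E'
def caps(c,z=.12,box=(195,180,310,300)):
    "white caps in a pixel box -> world xy at height z"
    x0,y0,x1,y1=box; im=c['img'][y0:y1,x0:x1].astype(int)
    m=((im.min(2)>165)).astype(np.uint8)
    n,_,st,ce=cv2.connectedComponentsWithStats(m)
    return [(st[k,4],np.round(ce[k]+[x0,y0],1),np.round(pix(c,ce[k]+[x0,y0],z)[:2],4)) for k in range(1,n) if st[k,4]>60]
E
python3 - <<'E'
from h import *
c=cam('top')
f=lambda x,y,s,ou,ov:((x+.5)/s-.5+ou,(y+.5)/s-.5+ov)
A=pix(c,f(199,252,4.5,340,180),.058);B=pix(c,f(331,263,4.5,340,180),.058)
o=(A+B)/2; yaw=np.arctan2(-(A-B)[0],(A-B)[1]); print(o,yaw,np.linalg.norm(A-B))
for w in(-.088,):
  for x in(.043,-.043):
    for y in(.088,0,-.088): print(x,y,o[:2]+[x*np.cos(w)-y*np.sin(w),x*np.sin(w)+y*np.cos(w)])
for r in caps(c): print(r)
c0=dict(c);c0['img']=cv2.imread('pics/top0.png')[:,:,::-1]
for r in caps(c0): print(r)
E
```

```text
[ 0.53751495 -0.22088439  0.058     ] -0.09773155334659508 0.08587493288733375
0.043 0.088 [ 0.58808257 -0.13700402]
0.043 0 [ 0.58034856 -0.2246635 ]
0.043 -0.088 [ 0.57261456 -0.31232299]
-0.043 0.088 [ 0.50241535 -0.12944579]
-0.043 0 [ 0.49468134 -0.21710527]
-0.043 -0.088 [ 0.48694733 -0.30476475]
(np.int32(105), array([219.6, 206.9]), array([0.6184, 0.2895]))
(np.int32(64), array([269.4, 212.6]), array([0.6003, 0.1499]))
(np.int32(116), array([211.5, 258.6]), array([0.4724, 0.3085]))
(np.int32(103), array([219.6, 206.9]), array([0.6184, 0.2895]))
(np.int32(104), array([267.9, 213.9]), array([0.5966, 0.1541]))
(np.int32(111), array([211.5, 258.7]), array([0.472 , 0.3086]))
(np.int32(113), array([265.4, 267.2]), array([0.4464, 0.1604]))
```

Call:
jog_arm --pt "0.016 0.021 -0.03 0 0 0 0.7" --pt "0 0 -0.04 0 0 0 0.7" --pt "0 0 -0.04 0 0 0 0.7" --pt "0 0 -0.03 0 0 0 0.7" --pt "0 0 -0.03 0 0 0 0.7" --pt "0 0 -0.017 0 0 0 0.7" --pt "0 0 -0.01 0 0 0 0.7" --pt "0 0 0 0 0 0 0.7"

```text
t: 8.4
eef_pos: [0.4458, 0.1607, 0.1068]
tool_rot: [-0.001, 0.045, 0.999, -0.001]
contact_force: [-0.1, -0.7, -0.6]
gripper_width: 0.697
grasp_force: 0.0
```

Call:
jog_arm --pt "0 0 0 0 0 0 0.2" --pt "0 0 0 0 0 0 0.2" --pt "0 0 0 0 0 0 0.2" --pt "0 0 0 0 0 0 0.2" --pt "0 0 0 0 0 0 0.2" --newtons 30

```text
t: 8.9
eef_pos: [0.447, 0.1612, 0.1084]
tool_rot: [0.001, 0.044, 0.999, 0.001]
contact_force: [-0.7, -1.8, 8.3]
gripper_width: 0.437
grasp_force: 30.2
```

Call:
jog_arm --pt "0 0 0.01 0 0 0 0.2" --pt "0 0 0.03 0 0 0 0.2" --pt "0 0 0.04 0 0 0 0.2" --pt "0 0 0.04 0 0 0 0.2" --pt "0 0 0.04 0 0 0 0.2" --pt "0 0 0.03 0 0 0 0.2" --pt "0.01 -0.02 0 0 0 0 0.2" --pt "0.01 -0.035 0 0 0 0 0.2" --pt "0.01 -0.04 0 0 0 0 0.2" --pt "0.01 -0.04 0 0 0 0 0.2"

```text
t: 9.9
eef_pos: [0.4858, 0.0249, 0.2979]
tool_rot: [0.0, 0.043, 0.999, 0.0]
contact_force: [0.1, 0.8, -1.2]
gripper_width: 0.433
grasp_force: 30.7
```

Call:
jog_arm --pt "0.01 -0.04 0 0 0 0 0.2" --pt "0.01 -0.04 0 0 0 0 0.2" --pt "0.01 -0.04 0 0 0 0 0.2" --pt "0.01 -0.04 0 0 0 0 0.2" --pt "0.01 -0.04 0 0 0 0 0.2" --pt "0.01 -0.04 0 0 0 0 0.2" --pt "0.01 -0.04 0 0 0 0 0.2" --pt "0.01 -0.035 0 0 0 0 0.2" --pt "0.0065 -0.024 0 0 0 0 0.2" --pt "0 0 0 0 0 0 0.2"

```text
t: 10.9
eef_pos: [0.5715, -0.3169, 0.2976]
tool_rot: [-0.0, 0.046, 0.999, -0.001]
contact_force: [-0.0, 1.4, -1.9]
gripper_width: 0.433
grasp_force: 30.8
```

Call:
jog_arm --pt "0.002 0.004 -0.03 0 0 0 0.2" --pt "0 0 -0.03 0 0 0 0.2" --pt "0 0 -0.03 0 0 0 0.2" --pt "0 0 -0.03 0 0 0 0.2" --pt "0 0 -0.02 0 0 0 0.2" --pt "0 0 -0.012 0 0 0 0.2" --pt "0 0 -0.007 0 0 0 0.2" --pt "0 0 -0.003 0 0 0 0.2" --pt "0 0 -0.002 0 0 0 0.2" --pt "0 0 0 0 0 0 0.2"

```text
t: 11.9
eef_pos: [0.5749, -0.309, 0.134]
tool_rot: [0.0, 0.044, 0.999, -0.0]
contact_force: [1.1, 0.3, -1.0]
gripper_width: 0.436
grasp_force: 30.8
```

Call:
jog_arm --pt "0 0 -0.001 0 0 0 0.2" --pt "0 0 -0.001 0 0 0 0.2" --pt "0 0 0 0 0 0 0.2"

```text
t: 12.2
eef_pos: [0.5748, -0.3091, 0.1317]
tool_rot: [0.0, 0.044, 0.999, -0.0]
contact_force: [0.7, -0.1, -0.5]
gripper_width: 0.437
grasp_force: 30.9
```

Call:
jog_arm --pt "0 0 -0.001 0 0 0 0.2" --pt "0 0 0 0 0 0 0.2"

```text
t: 12.4
eef_pos: [0.5751, -0.3093, 0.1315]
tool_rot: [0.001, 0.044, 0.999, -0.0]
contact_force: [-0.6, 0.4, 5.7]
gripper_width: 0.438
grasp_force: 31.2
```

Call:
jog_arm --pt "0 0 -0.0005 0 0 0 0.2" --pt "0 0 0 0 0 0 0.2"

```text
t: 12.6
eef_pos: [0.5752, -0.3095, 0.1315]
tool_rot: [0.001, 0.044, 0.999, -0.0]
contact_force: [-0.9, 1.3, 8.0]
gripper_width: 0.436
grasp_force: 31.4
```

Call:
jog_arm --pt "0 0 0 0 0 0 0.65" --pt "0 0 0 0 0 0 0.65" --pt "0 0 0 0 0 0 0.65" --pt "0 0 0.02 0 0 0 0.65" --pt "0 0 0.03 0 0 0 0.65" --pt "0 0 0.04 0 0 0 0.65" --pt "0 0.01 0.04 0 0 0 0.65" --pt "-0.003 0.04 0.04 0 0 0 0.65" --pt "-0.01 0.045 0 0 0 0 0.65" --pt "-0.01 0.045 0 0 0 0 0.65"

```text
t: 13.6
eef_pos: [0.5521, -0.1728, 0.2962]
tool_rot: [0.001, 0.044, 0.999, -0.0]
contact_force: [0.4, 0.3, 0.3]
gripper_width: 0.652
grasp_force: 0.0
```

Call:
jog_arm --pt "-0.01 0.045 0 0 0 0 0.65" --pt "-0.01 0.045 0 0 0 0 0.65" --pt "-0.01 0.045 0 0 0 0 0.65" --pt "-0.01 0.045 0 0 0 0 0.65" --pt "-0.01 0.045 0 0 0 0 0.65" --pt "-0.01 0.045 0 0 0 0 0.65" --pt "0 0 0 0 0 0 0.65"

```text
t: 14.3
eef_pos: [0.4903, 0.1035, 0.2948]
tool_rot: [-0.001, 0.039, 0.999, 0.001]
contact_force: [-0.9, 1.0, -0.4]
gripper_width: 0.651
grasp_force: 0.0
```

```bash
python3 - <<'E'
from h import *
c=cam('top','top2')
for r in caps(c): print(r)
for r in caps(c,.143,(340,196,460,262)): print('drawer',r)
print(bot.get_obs()['eef_pos'])
E
```

```text
(np.int32(107), array([219.5, 206.9]), array([0.6185, 0.2896]))
(np.int32(93), array([211.5, 259.6]), array([0.4696, 0.3086]))
drawer (np.int32(102), array([434.8, 218. ]), array([ 0.574 , -0.3094]))
drawer (np.int32(141), array([369.3, 259.9]), array([ 0.4596, -0.1238]))
[0.49107464 0.09988218 0.29488695]
```

View pics/top2.png

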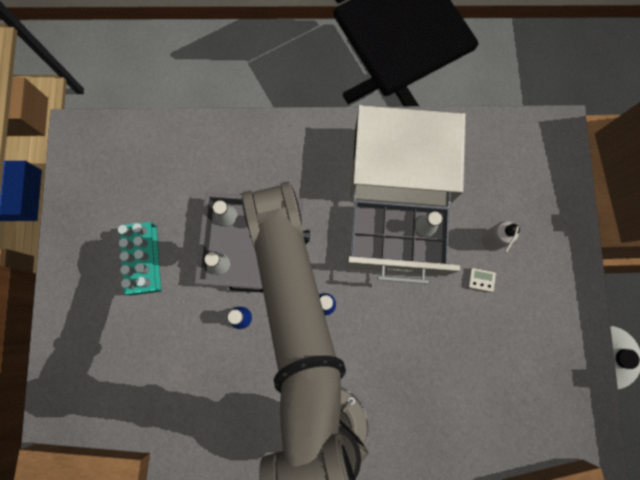

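Call:
jog_arm --pt "-0.004 0.042 0 0 0 0 0.7" --pt "-0.004 0.042 0 0 0 0 0.7" --pt "-0.004 0.042 0 0 0 0 0.7" --pt "-0.004 0.042 0 0 0 0 0.7" --pt "-0.004 0.041 0 0 0 0 0.7" --pt "0 0 -0.04 0 0 0 0.7" --pt "0 0 -0.04 0 0 0 0.7" --pt "0 0 -0.04 0 0 0 0.7" --pt "0 0 0 0 0 0 0.7" --pt "0 0 0 0 0 0 0.7"

```text
t: 15.35
eef_pos: [0.4728, 0.3043, 0.1755]
tool_rot: [-0.0, 0.045, 0.999, -0.001]
contact_force: [0.2, 0.0, 0.4]
gripper_width: 0.701
grasp_force: 0.0
```

Call:
jog_arm --pt "-0.001 0.0045 -0.02 0 0 0 0.7" --pt "0 0 -0.025 0 0 0 0.7" --pt "0 0 -0.015 0 0 0 0.7" --pt "0 0 -0.008 0 0 0 0.7" --pt "0 0 0 0 0 0 0.7" --pt "0 0 0 0 0 0 0.2" --pt "0 0 0 0 0 0 0.2" --pt "0 0 0 0 0 0 0.2" --pt "0 0 0 0 0 0 0.2" --pt "0 0 0 0 0 0 0.2"

```text
t: 16.35
eef_pos: [0.4718, 0.31, 0.1083]
tool_rot: [0.001, 0.044, 0.999, 0.001]
contact_force: [-0.0, -2.7, 6.6]
gripper_width: 0.434
grasp_force: 30.1
```

Call:
jog_arm --pt "0 0 0.01 0 0 0 0.2" --pt "0 0 0.03 0 0 0 0.2" --pt "0 0 0.04 0 0 0 0.2" --pt "0 0 0.04 0 0 0 0.2" --pt "0 0 0.04 0 0 0 0.2" --pt "0 0 0.03 0 0 0 0.2" --pt "0.005 -0.02 0 0 0 0 0.2" --pt "0.007 -0.035 0 0 0 0 0.2" --pt "0.008 -0.04 0 0 0 0 0.2" --pt "0.008 -0.04 0 0 0 0 0.2"

```text
t: 17.35
eef_pos: [0.4986, 0.1737, 0.2976]
tool_rot: [-0.0, 0.043, 0.999, 0.0]
contact_force: [1.5, -0.6, -2.1]
gripper_width: 0.437
grasp_force: 30.8
```

Call:
jog_arm --pt "0.009 -0.044 0 0 0 0 0.2" --pt "0.009 -0.044 0 0 0 0 0.2" --pt "0.009 -0.044 0 0 0 0 0.2" --pt "0.009 -0.044 0 0 0 0 0.2" --pt "0.009 -0.044 0 0 0 0 0.2" --pt "0.009 -0.044 0 0 0 0 0.2" --pt "0.009 -0.044 0 0 0 0 0.2" --pt "0.009 -0.044 0 0 0 0 0.2" --pt "0.006 -0.03 0 0 0 0 0.2" --pt "0.003 -0.019 0 0 0 0 0.2"

```text
t: 18.35
eef_pos: [0.5793, -0.2292, 0.2975]
tool_rot: [-0.0, 0.045, 0.999, -0.001]
contact_force: [0.5, 0.3, -2.1]
gripper_width: 0.44
grasp_force: 30.9
```

Call:
jog_arm --pt "0 0 0 0 0 0 0.2" --pt "0 0 0 0 0 0 0.2" --pt "0 0 0 0 0 0 0.2"

```text
t: 18.65
eef_pos: [0.58, -0.2244, 0.2971]
tool_rot: [-0.0, 0.043, 0.999, 0.001]
contact_force: [0.4, -0.0, -2.1]
gripper_width: 0.436
grasp_force: 30.9
```

Call:
jog_arm --pt "0.001 -0.001 -0.03 0 0 0 0.2" --pt "0 0 -0.03 0 0 0 0.2" --pt "0 0 -0.03 0 0 0 0.2" --pt "0 0 -0.03 0 0 0 0.2" --pt "0 0 -0.02 0 0 0 0.2" --pt "0 0 -0.012 0 0 0 0.2" --pt "0 0 -0.007 0 0 0 0.2" --pt "0 0 -0.003 0 0 0 0.2" --pt "0 0 -0.0015 0 0 0 0.2" --pt "0 0 -0.001 0 0 0 0.2"

```text
t: 19.65
eef_pos: [0.5815, -0.2272, 0.1335]
tool_rot: [0.001, 0.044, 0.999, -0.0]
contact_force: [0.3, -0.7, -1.9]
gripper_width: 0.432
grasp_force: 30.9
```

Call:
jog_arm --pt "0 0 -0.001 0 0 0 0.2" --pt "0 0 0 0 0 0 0.2" --pt "0 0 -0.0005 0 0 0 0.2" --pt "0 0 0 0 0 0 0.2"

```text
t: 20.05
eef_pos: [0.5812, -0.2272, 0.1314]
tool_rot: [0.0, 0.044, 0.999, -0.0]
contact_force: [-0.0, -0.5, -0.6]
gripper_width: 0.434
grasp_force: 30.9
```

Call:
jog_arm --pt "0 0 -0.0007 0 0 0 0.2" --pt "0 0 0 0 0 0 0.2"

```text
t: 20.25
eef_pos: [0.5815, -0.2275, 0.1313]
tool_rot: [0.001, 0.044, 0.999, -0.0]
contact_force: [-0.3, -0.7, 5.1]
gripper_width: 0.435
grasp_force: 31.1
```

Call:
jog_arm --pt "0 0 0 0 0 0 0.65" --pt "0 0 0 0 0 0 0.65" --pt "0 0 0 0 0 0 0.65" --pt "0 0 0.02 0 0 0 0.65" --pt "0 0 0.03 0 0 0 0.65" --pt "0 0 0.04 0 0 0 0.65" --pt "0 0.01 0.04 0 0 0 0.65" --pt "0 0.04 0.04 0 0 0 0.65" --pt "-0.02 0.045 0 0 0 0 0.65" --pt "-0.02 0.045 0 0 0 0 0.65"

```text
t: 21.25
eef_pos: [0.5411, -0.0908, 0.2968]
tool_rot: [0.001, 0.044, 0.999, 0.0]
contact_force: [0.7, 1.6, -0.5]
gripper_width: 0.65
grasp_force: 0.0
```

Call:
jog_arm --pt "-0.01 0.045 0 0 0 0 0.65" --pt "-0.01 0.03 0 0 0 0 0.65" --pt "0 0 0 0 0 0 0.65" --pt "0 0 0 0 0 0 0.65"

```text
t: 21.65
eef_pos: [0.5208, -0.0163, 0.2958]
tool_rot: [0.0, 0.043, 0.999, 0.0]
contact_force: [0.1, -0.0, -0.1]
gripper_width: 0.65
grasp_force: 0.0
```

```bash
python3 - <<'E'
from h import *
c=cam('top','top3')
for r in caps(c): print(r)
for r in caps(c,.143,(340,196,460,256)): print('drawer',r)
print(bot.get_obs()['eef_pos'])
E
```

```text
(np.int32(107), array([219.5, 206.9]), array([0.6185, 0.2896]))
(np.int32(109), array([267.8, 213.9]), array([0.5966, 0.1543]))
drawer (np.int32(108), array([405.5, 215.9]), array([ 0.581 , -0.2283]))
drawer (np.int32(104), array([434.7, 217.9]), array([ 0.574 , -0.3091]))
[ 0.52102494 -0.01742312  0.29588311]
```

Call:
jog_arm --pt "0.012 0.038 0 0 0 0 0.7" --pt "0.012 0.038 0 0 0 0 0.7" --pt "0.012 0.038 0 0 0 0 0.7" --pt "0.012 0.038 0 0 0 0 0.7" --pt "0.012 0.038 0 0 0 0 0.7" --pt "0.012 0.038 0 0 0 0 0.7" --pt "0.012 0.038 0 0 0 0 0.7" --pt "0.0135 0.04 0 0 0 0 0.7" --pt "0 0 -0.03 0 0 0 0.7" --pt "0 0 -0.03 0 0 0 0.7"

```text
t: 22.7
eef_pos: [0.6203, 0.2893, 0.235]
tool_rot: [0.001, 0.044, 0.999, -0.0]
contact_force: [-0.7, -0.4, -0.7]
gripper_width: 0.698
grasp_force: 0.0
```

Call:
jog_arm --pt "0 0 -0.03 0 0 0 0.7" --pt "0 0 -0.03 0 0 0 0.7" --pt "0 0 0 0 0 0 0.7" --pt "0 0 0 0 0 0 0.7"

```text
t: 23.1
eef_pos: [0.6194, 0.2878, 0.1759]
tool_rot: [-0.0, 0.045, 0.999, -0.001]
contact_force: [0.7, -0.5, 1.2]
gripper_width: 0.699
grasp_force: 0.0
```

Call:
jog_arm --pt "-0.0005 0.002 -0.02 0 0 0 0.7" --pt "0 0 -0.025 0 0 0 0.7" --pt "0 0 -0.015 0 0 0 0.7" --pt "0 0 -0.008 0 0 0 0.7" --pt "0 0 0 0 0 0 0.7" --pt "0 0 0 0 0 0 0.2" --pt "0 0 0 0 0 0 0.2" --pt "0 0 0 0 0 0 0.2" --pt "0 0 0 0 0 0 0.2" --pt "0 0 0 0 0 0 0.2"

```text
t: 24.1
eef_pos: [0.6189, 0.2912, 0.1091]
tool_rot: [0.001, 0.044, 0.999, 0.0]
contact_force: [-1.1, -0.8, 6.2]
gripper_width: 0.432
grasp_force: 30.3
```

Call:
jog_arm --pt "0 0 0.01 0 0 0 0.2" --pt "0 0 0.03 0 0 0 0.2" --pt "0 0 0.04 0 0 0 0.2" --pt "0 0 0.04 0 0 0 0.2" --pt "0 0 0.04 0 0 0 0.2" --pt "0 0 0.03 0 0 0 0.2" --pt "-0.001 -0.02 0 0 0 0 0.2" --pt "-0.003 -0.035 0 0 0 0 0.2" --pt "-0.003 -0.04 0 0 0 0 0.2" --pt "-0.003 -0.04 0 0 0 0 0.2"

```text
t: 25.1
eef_pos: [0.6067, 0.1544, 0.2969]
tool_rot: [-0.001, 0.044, 0.999, -0.0]
contact_force: [0.7, -0.1, -1.6]
gripper_width: 0.432
grasp_force: 30.5
```

Call:
jog_arm --pt "-0.003 -0.044 0 0 0 0 0.2" --pt "-0.003 -0.044 0 0 0 0 0.2" --pt "-0.003 -0.044 0 0 0 0 0.2" --pt "-0.003 -0.044 0 0 0 0 0.2" --pt "-0.003 -0.044 0 0 0 0 0.2" --pt "-0.003 -0.044 0 0 0 0 0.2" --pt "-0.002 -0.03 0 0 0 0 0.2" --pt "0 0 0 0 0 0 0.2" --pt "0 0 0 0 0 0 0.2" --pt "0 0 0 0 0 0 0.2"

```text
t: 26.1
eef_pos: [0.5877, -0.1364, 0.2971]
tool_rot: [-0.001, 0.043, 0.999, 0.0]
contact_force: [-0.6, 1.0, -1.6]
gripper_width: 0.437
grasp_force: 30.7
```

Call:
jog_arm --pt "0.0 -0.001 -0.03 0 0 0 0.2" --pt "0 0 -0.03 0 0 0 0.2" --pt "0 0 -0.03 0 0 0 0.2" --pt "0 0 -0.03 0 0 0 0.2" --pt "0 0 -0.02 0 0 0 0.2" --pt "0 0 -0.012 0 0 0 0.2" --pt "0 0 -0.007 0 0 0 0.2" --pt "0 0 -0.003 0 0 0 0.2" --pt "0 0 -0.0015 0 0 0 0.2" --pt "0 0 0 0 0 0 0.2"

```text
t: 27.1
eef_pos: [0.5884, -0.1388, 0.135]
tool_rot: [0.001, 0.044, 0.999, 0.0]
contact_force: [1.3, 0.2, -2.4]
gripper_width: 0.439
grasp_force: 30.7
```

Call:
jog_arm --pt "0 0 -0.001 0 0 0 0.2" --pt "0 0 0 0 0 0 0.2" --pt "0 0 -0.0007 0 0 0 0.2" --pt "0 0 0 0 0 0 0.2"

```text
t: 27.5
eef_pos: [0.5879, -0.1387, 0.1326]
tool_rot: [0.0, 0.044, 0.999, 0.0]
contact_force: [-0.1, -0.2, -2.3]
gripper_width: 0.435
grasp_force: 30.7
```

Call:
jog_arm --pt "0 0 -0.0007 0 0 0 0.2" --pt "0 0 0 0 0 0 0.2" --pt "0 0 -0.0005 0 0 0 0.2" --pt "0 0 0 0 0 0 0.2"

```text
t: 27.9
eef_pos: [0.5884, -0.139, 0.1321]
tool_rot: [0.001, 0.044, 0.999, -0.0]
contact_force: [-0.8, 0.7, 5.4]
gripper_width: 0.438
grasp_force: 30.9
```

Contact, so I release and then look for the last flask from a clear pose.

Call:
jog_arm --pt "0 0 0 0 0 0 0.65" --pt "0 0 0 0 0 0 0.65" --pt "0 0 0 0 0 0 0.65" --pt "0 0 0.02 0 0 0 0.65" --pt "0 0 0.03 0 0 0 0.65" --pt "0 0 0.04 0 0 0 0.65" --pt "-0.01 0.01 0.04 0 0 0 0.65" --pt "-0.02 0.04 0.04 0 0 0 0.65" --pt "-0.02 0.04 0 0 0 0 0.65" --pt "-0.02 0.03 0 0 0 0 0.65"

```text
t: 28.9
eef_pos: [0.5211, -0.0232, 0.2957]
tool_rot: [0.001, 0.043, 0.999, 0.001]
contact_force: [-0.6, 1.8, -1.2]
gripper_width: 0.652
grasp_force: 0.0
```

Call:
jog_arm --pt "0 0 0 0 0 0 0.7" --pt "0 0 0 0 0 0 0.7"

```text
t: 29.1
eef_pos: [0.5211, -0.0247, 0.2949]
tool_rot: [0.0, 0.043, 0.999, 0.0]
contact_force: [0.2, -0.1, -0.1]
gripper_width: 0.7
grasp_force: 0.0
```

```bash
python3 - <<'E'
from h import *
c=cam('top','top4')
for r in caps(c): print(r)
for r in caps(c,.143,(340,196,460,256)): print('drawer',r)
print(bot.get_obs()['eef_pos'])
E
```

```text
(np.int32(109), array([267.8, 213.9]), array([0.5966, 0.1543]))
drawer (np.int32(109), array([373.6, 214. ]), array([ 0.5874, -0.1399]))
drawer (np.int32(108), array([405.5, 215.9]), array([ 0.581 , -0.2283]))
drawer (np.int32(104), array([434.7, 217.9]), array([ 0.574 , -0.3091]))
[ 0.5214483  -0.02580041  0.29486374]
```

Call:
jog_arm --pt "0.015 0.036 0 0 0 0 0.7" --pt "0.015 0.036 0 0 0 0 0.7" --pt "0.015 0.036 0 0 0 0 0.7" --pt "0.015 0.036 0 0 0 0 0.7" --pt "0.0155 0.036 0 0 0 0 0.7" --pt "0 0 -0.04 0 0 0 0.7" --pt "0 0 -0.04 0 0 0 0.7" --pt "0 0 -0.04 0 0 0 0.7" --pt "0 0 0 0 0 0 0.7" --pt "0 0 0 0 0 0 0.7"

```text
t: 30.15
eef_pos: [0.5976, 0.1532, 0.1749]
tool_rot: [-0.0, 0.045, 0.999, -0.001]
contact_force: [0.3, -0.0, 1.0]
gripper_width: 0.7
grasp_force: 0.0
```

```bash
python3 - <<'E'
from h import *
i=cam('scene','s5')['img'][:,:,::-1]
cv2.imwrite('pics/c6.png',cv2.resize(i[140:300,240:440],(750,600),interpolation=cv2.INTER_CUBIC))
E
```

View pics/c6.png

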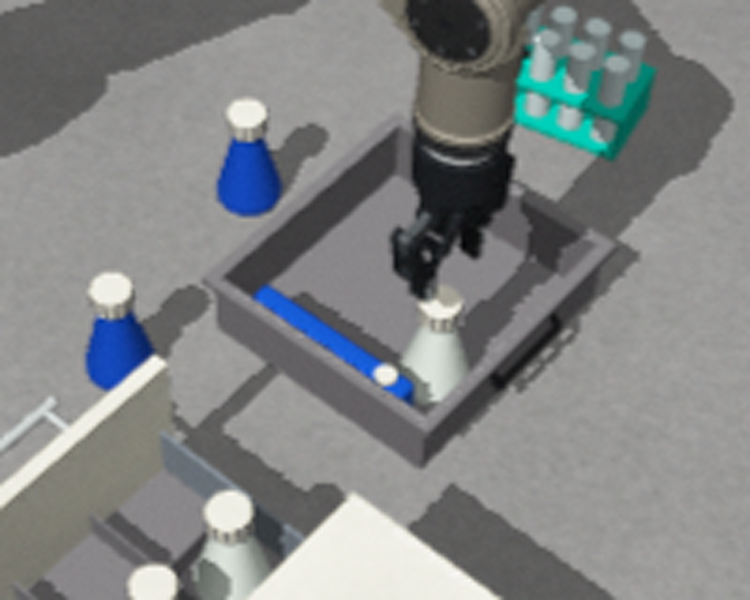

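The last flask stands in the tote with its cap at scene px about (356.5,219), under the gripper. I'll check that it hasn't shifted.

```bash
python3 - <<'E'
from h import *
c=cam('scene'); print(proj(c,[.5966,.1543,.12]),proj(c,[.5976,.1532,.156]))
E
```

```text
[357.58112166 219.91899534] [358.39375528 213.27405763]
```

Not shifted. I'll grasp it.

Call:
jog_arm --pt "-0.001 0.001 -0.02 0 0 0 0.7" --pt "0 0 -0.025 0 0 0 0.7" --pt "0 0 -0.015 0 0 0 0.7" --pt "0 0 -0.007 0 0 0 0.7" --pt "0 0 0 0 0 0 0.7" --pt "0 0 0 0 0 0 0.2" --pt "0 0 0 0 0 0 0.2" --pt "0 0 0 0 0 0 0.2" --pt "0 0 0 0 0 0 0.2" --pt "0 0 0 0 0 0 0.2"

```text
t: 31.25
eef_pos: [0.5968, 0.1554, 0.109]
tool_rot: [0.001, 0.044, 0.999, 0.0]
contact_force: [-0.2, -2.1, 6.2]
gripper_width: 0.44
grasp_force: 30.2
```

Call:
jog_arm --pt "0 0 0.01 0 0 0 0.2" --pt "0 0 0.03 0 0 0 0.2" --pt "0 0 0.04 0 0 0 0.2" --pt "0 0 0.04 0 0 0 0.2" --pt "0 0 0.04 0 0 0 0.2" --pt "0 0 0.03 0 0 0 0.2" --pt "-0.007 -0.02 0 0 0 0 0.2" --pt "-0.012 -0.036 0 0 0 0 0.2" --pt "-0.012 -0.036 0 0 0 0 0.2" --pt "-0.012 -0.036 0 0 0 0 0.2"

```text
t: 32.25
eef_pos: [0.5509, 0.0257, 0.2968]
tool_rot: [-0.001, 0.044, 0.999, -0.0]
contact_force: [0.7, -0.0, -1.5]
gripper_width: 0.434
grasp_force: 30.8
```

Call:
jog_arm --pt "-0.012 -0.036 0 0 0 0 0.2" --pt "-0.012 -0.036 0 0 0 0 0.2" --pt "-0.012 -0.036 0 0 0 0 0.2" --pt "-0.01 -0.03 0 0 0 0 0.2" --pt "-0.005 -0.02 0 0 0 0 0.2" --pt "0 0 0 0 0 0 0.2" --pt "0 0 0 0 0 0 0.2" --pt "0 0 0 0 0 0 0.2"

```text
t: 33.05
eef_pos: [0.5016, -0.1293, 0.2972]
tool_rot: [-0.001, 0.043, 0.999, 0.0]
contact_force: [0.0, 1.1, -2.2]
gripper_width: 0.438
grasp_force: 30.9
```

Call:
jog_arm --pt "0.001 0 -0.03 0 0 0 0.2" --pt "0 0 -0.03 0 0 0 0.2" --pt "0 0 -0.03 0 0 0 0.2" --pt "0 0 -0.03 0 0 0 0.2" --pt "0 0 -0.02 0 0 0 0.2" --pt "0 0 -0.012 0 0 0 0.2" --pt "0 0 -0.007 0 0 0 0.2" --pt "0 0 -0.003 0 0 0 0.2" --pt "0 0 -0.0015 0 0 0 0.2" --pt "0 0 0 0 0 0 0.2"

```text
t: 34.05
eef_pos: [0.5033, -0.1304, 0.1348]
tool_rot: [0.001, 0.044, 0.999, 0.0]
contact_force: [-0.4, 0.6, -2.1]
gripper_width: 0.436
grasp_force: 30.8
```

Call:
jog_arm --pt "0 0 -0.001 0 0 0 0.2" --pt "0 0 0 0 0 0 0.2" --pt "0 0 -0.001 0 0 0 0.2" --pt "0 0 0 0 0 0 0.2" --pt "0 0 -0.0007 0 0 0 0.2" --pt "0 0 0 0 0 0 0.2"

```text
t: 34.65
eef_pos: [0.5031, -0.1306, 0.1319]
tool_rot: [0.0, 0.044, 0.999, 0.0]
contact_force: [-0.7, 1.0, 3.3]
gripper_width: 0.436
grasp_force: 31.0
```

Call:
jog_arm --pt "0 0 0 0 0 0 0.65" --pt "0 0 0 0 0 0 0.65" --pt "0 0 0 0 0 0 0.65" --pt "0 0 0.02 0 0 0 0.65" --pt "0 0 0.03 0 0 0 0.65" --pt "0 0 0.04 0 0 0 0.65" --pt "0 0.02 0.04 0 0 0 0.65" --pt "0 0.04 0.04 0 0 0 0.65" --pt "0 0.04 0 0 0 0 0.3" --pt "0 0.04 0 0 0 0 0.3"

```text
t: 35.65
eef_pos: [0.5032, 0.0063, 0.2983]
tool_rot: [0.002, 0.044, 0.999, 0.001]
contact_force: [0.1, -0.4, -0.4]
gripper_width: 0.316
grasp_force: 0.0
```

Call:
jog_arm --pt "0 0 0 0 0 0 0.3"

```text
t: 35.75
eef_pos: [0.5028, 0.0113, 0.2969]
tool_rot: [0.0, 0.039, 0.999, 0.001]
contact_force: [0.0, 1.2, 0.3]
gripper_width: 0.301
grasp_force: 0.0
```

```bash
python3 - <<'E'
from h import *
c=cam('top','top6')
for r in caps(c): print(r)
for r in caps(c,.143,(340,196,460,256)): print('drawer',r)
cv2.imwrite('pics/c7.png',cv2.resize(c['img'][175:295,330:490,::-1],(800,600),interpolation=cv2.INTER_CUBIC))
print(bot.get_obs()['eef_pos'])
E
```

```text
drawer (np.int32(110), array([373.6, 214. ]), array([ 0.5873, -0.14  ]))
drawer (np.int32(108), array([405.5, 215.9]), array([ 0.581 , -0.2283]))
drawer (np.int32(104), array([434.7, 217.9]), array([ 0.574 , -0.3091]))
drawer (np.int32(116), array([371.5, 244.3]), array([ 0.5024, -0.1312]))
[0.50269575 0.00801398 0.29676426]
```

View pics/c7.png

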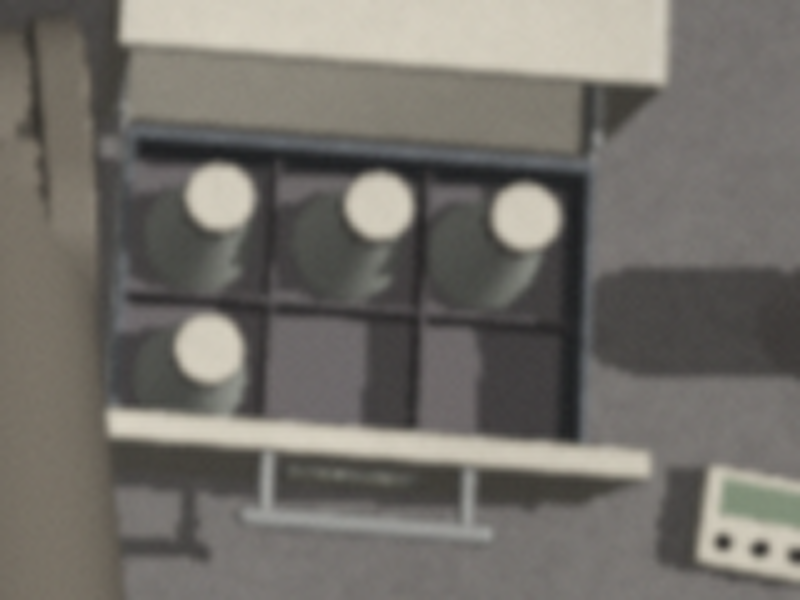

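Four flasks stand upright, each in its own compartment: back row caps at crop (220,197), (378,206), (526,215), front left at (210,347). The tote is empty. Now I go back to the handle.

Call:
jog_arm --pt "-0.01 -0.0217 0 0 0 -0.14 0.3" --pt "-0.01 -0.0217 0 0 0 -0.14 0.3" --pt "-0.01 -0.0217 0 0 0 -0.14 0.3" --pt "-0.01 -0.0217 0 0 0 -0.14 0.3" --pt "-0.01 -0.0217 0 0 0 -0.14 0.3" --pt "-0.01 -0.0217 0 0 0 -0.14 0.3" --pt "-0.01 -0.0217 0 0 0 -0.14 0.3" --pt "-0.01 -0.0217 0 0 0 -0.14 0.3" --pt "-0.01 -0.0217 0 0 0 -0.14 0.3" --pt "-0.0107 -0.0217 0 0 0 -0.14 0.3"

```text
t: 36.8
eef_pos: [0.4007, -0.2142, 0.2967]
tool_rot: [-0.0, 0.68, 0.733, -0.0]
contact_force: [0.0, -0.7, 0.5]
gripper_width: 0.299
grasp_force: 0.0
```

Call:
jog_arm --pt "0 0 0 0 0 -0.12 0.3" --pt "0 0 -0.03 0 0 -0.05 0.3" --pt "0 0 -0.02 0 0 0 0.3" --pt "0 0 0 0 0 0 0.3" --pt "0 0 0 0 0 0 0.3"

```text
t: 37.3
eef_pos: [0.4015, -0.2131, 0.2471]
tool_rot: [-0.0, 0.738, 0.675, -0.001]
contact_force: [-0.2, -0.8, -0.0]
gripper_width: 0.3
grasp_force: 0.0
```

Position and angle are right. Descending 92 mm and pinching.

Call:
jog_arm --pt "0.0005 0 -0.02 0 0 0 0.3" --pt "0 0 -0.02 0 0 0 0.3" --pt "0 0 -0.02 0 0 0 0.3" --pt "0 0 -0.015 0 0 0 0.3" --pt "0 0 -0.012 0 0 0 0.3" --pt "0 0 -0.005 0 0 0 0.3" --pt "0 0 0 0 0 0 0.3"

```text
t: 38.0
eef_pos: [0.4027, -0.2122, 0.155]
tool_rot: [0.0, 0.737, 0.676, 0.0]
contact_force: [0.5, -0.6, 0.1]
gripper_width: 0.3
grasp_force: 0.0
```

Call:
jog_arm --pt "0 0 0 0 0 0 0" --pt "0 0 0 0 0 0 0" --pt "0 0 0 0 0 0 0" --pt "0 0 0 0 0 0 0" --pt "0 0 0 0 0 0 0"

```text
t: 38.5
eef_pos: [0.4029, -0.2123, 0.1555]
tool_rot: [0.0, 0.737, 0.676, 0.0]
contact_force: [-2.3, 0.5, 7.5]
gripper_width: 0.112
grasp_force: 29.8
```

Call:
jog_arm --pt "0.003 -0.0003 0 0 0 0 0" --pt "0.006 -0.0005 0 0 0 0 0" --pt "0.009 -0.0008 0 0 0 0 0" --pt "0.01 -0.0009 0 0 0 0 0" --pt "0.01 -0.0009 0 0 0 0 0" --pt "0.01 -0.0009 0 0 0 0 0" --pt "0.01 -0.0009 0 0 0 0 0" --pt "0.01 -0.0009 0 0 0 0 0" --pt "0.01 -0.0009 0 0 0 0 0" --pt "0.01 -0.0009 0 0 0 0 0"

```text
t: 39.5
eef_pos: [0.4907, -0.2204, 0.1555]
tool_rot: [-0.0, 0.737, 0.676, -0.0]
contact_force: [-4.7, -1.0, 6.9]
gripper_width: 0.114
grasp_force: 29.9
```

Call:
jog_arm --pt "0.01 -0.0009 0 0 0 0 0" --pt "0.01 -0.0009 0 0 0 0 0" --pt "0.01 -0.0009 0 0 0 0 0" --pt "0.01 -0.0009 0 0 0 0 0" --pt "0.01 -0.0009 0 0 0 0 0" --pt "0.01 -0.0009 0 0 0 0 0" --pt "0.01 -0.0009 0 0 0 0 0" --pt "0.01 -0.0009 0 0 0 0 0" --pt "0.008 -0.0007 0 0 0 0 0" --pt "0.006 -0.0005 0 0 0 0 0"

```text
t: 40.5
eef_pos: [0.5849, -0.2292, 0.1556]
tool_rot: [0.001, 0.737, 0.676, -0.0]
contact_force: [-3.4, 0.0, 6.4]
gripper_width: 0.116
grasp_force: 29.8
```

Call:
jog_arm --pt "0.005 -0.0004 0 0 0 0 0" --pt "0.004 -0.0003 0 0 0 0 0" --pt "0.002 -0.0002 0 0 0 0 0" --pt "0 0 0 0 0 0 0"

```text
t: 40.9
eef_pos: [0.5962, -0.2302, 0.1556]
tool_rot: [0.001, 0.737, 0.676, 0.0]
contact_force: [-0.8, -2.8, 4.8]
gripper_width: 0.117
grasp_force: 29.6
```

Call:
jog_arm --pt "0.002 -0.0002 0 0 0 0 0" --pt "0.002 -0.0002 0 0 0 0 0" --pt "0.002 -0.0002 0 0 0 0 0" --pt "0.001 -0.0001 0 0 0 0 0" --pt "0.001 -0.0001 0 0 0 0 0" --pt "0 0 0 0 0 0 0"

```text
t: 41.5
eef_pos: [0.6012, -0.2307, 0.1556]
tool_rot: [-0.002, 0.738, 0.675, -0.001]
contact_force: [-10.0, 1.0, 13.7]
gripper_width: 0.111
grasp_force: 30.5
```

Call:
jog_arm --pt "0.001 0 0 0 0 0 0" --pt "0.001 0 0 0 0 0 0" --pt "0 0 0 0 0 0 0"

```text
t: 41.8
eef_pos: [0.6013, -0.2307, 0.1555]
tool_rot: [-0.003, 0.738, 0.675, -0.002]
contact_force: [-16.7, 1.8, 18.6]
gripper_width: 0.114
grasp_force: 31.1
```

The drawer is against its shut stop. I'll ease off, release and retreat.

Call:
jog_arm --pt "-0.002 0 -0.0005 0 0 0 0" --pt "0 0 0 0 0 0 0.25" --pt "0 0 0 0 0 0 0.25" --pt "0 0 0 0 0 0 0.25" --pt "0 0 0.01 0 0 0 0.25" --pt "0 0 0.03 0 0 0 0.25" --pt "0 0 0.04 0 0 0 0.25" --pt "0 0 0.04 0 0 0 0.25" --pt "-0.02 0.03 0.02 0 0 0 0.25" --pt "-0.03 0.04 0 0 0 0 0.25"

```text
t: 42.8
eef_pos: [0.5555, -0.1622, 0.2983]
tool_rot: [0.004, 0.738, 0.674, 0.002]
contact_force: [0.4, 1.1, 0.8]
gripper_width: 0.25
grasp_force: 0.0
```

Call:
jog_arm --pt "-0.02 0.04 0 0 0 0 0.25" --pt "-0.01 0.04 0 0 0 0 0.25" --pt "0 0.04 0 0 0 0 0.25" --pt "0 0.03 0 0 0 0 0.25" --pt "0 0 0 0 0 0 0.25" --pt "0 0 0 0 0 0 0.25" --pt "0 0 0 0 0 0 0.25"

```text
t: 43.5
eef_pos: [0.5236, -0.0114, 0.2947]
tool_rot: [0.0, 0.738, 0.675, 0.0]
contact_force: [-0.6, -0.4, -0.4]
gripper_width: 0.248
grasp_force: 0.0
```

```bash
python3 - <<'E'
from h import *
c=cam('top','top7')
E
```

```text
(no output)
```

View pics/top7.png

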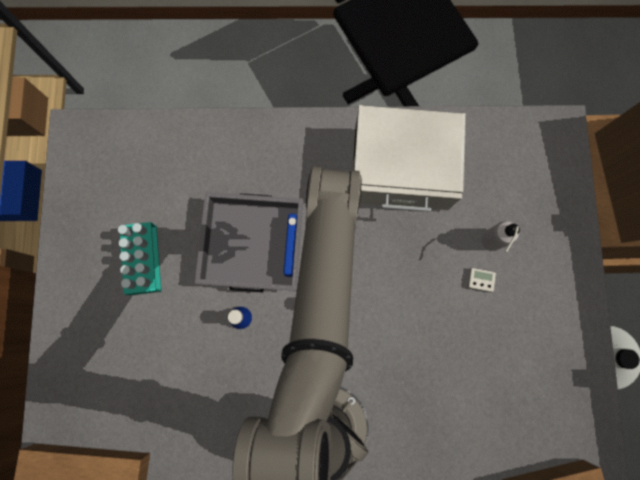

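The drawer is shut with its panel flush at (410,190), the tote is empty, and the rack, bottle and timer are where they started. Handing in.

```bash
python3 -c "
from station import bot
print(bot.hand_in())"
```

```text
the job is handed in; nothing more can be done
None
```

All four flasks from the tote now stand upright, each in its own drawer compartment; the drawer is fully shut, the rack, wash bottle and timer weren't touched, and the job was handed in at about 44 s.

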